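# Seat the rocking blank in a floor box

### The arm

A 7-joint arm with a two-finger parallel gripper is mounted at the origin on a cart in front of the work surface, level with it; the furniture and walls round the work are solid. World frame = base frame: x ahead of the robot, y to its left, z up, the work surface at z = 0. Lengths are in m, angles in rad, forces in N, time in s.
With the tool pointing down it reaches from about 0.4 to 0.875 m from the base axis. Payload 6.5 kg.
Tool frame: the origin (TCP) lies on the centre line of the jaws, within the pads' length; the fingertips stand 25 mm ahead of it and the grasp point (between the pads) lies 6 mm ahead of it; z points along the fingers, y is the direction in which the jaws open and shut (so a half turn about z gives the same grasp; the last joint's range is limited). The gripper opens to 85 mm and grips with 20 to 120 N. Pads are 22 mm wide; open, the fingers measure 114 mm over their backs; the gripper's body (76 mm by 85 mm) begins 54 mm behind the grasp point. The pads swing forward as they close: fully open they stand 13 mm farther back than shut.
Start: joints at [-1.29, 0.536, -0.004, 1.538, 0.003, 1.067, -0.071], TCP at [0.221, 0.611, 0.256] pointing down, gripper open.
Joint ranges: [-2.7, 2.7], [-0.37, 2.16], [-1.27, 1.26], [0.24, 2.4], [-1.31, 4.45], [0.19, 1.91], [-2.76, 2.76]. Speed limits (rad/s): [2.39, 2.39, 3.14, 3.14, 3.14, 3.14, 3.14].

### API

Orientations are given as a unit quaternion [w, x, y, z].
In Python, from station import read_state, optics, bot gives the robot as it stands. The module is installed in compiled form; this text tells all that it offers.
- The arm moves only by the shell command python3 -m pendant 'ROWS'. ROWS is JSON, a list of rows, each an object of numbers: "dx", "dy", "dz": the shift along the tool's x, y, z scaled (see below); "spin": the turn about the tool's z scaled (see below); "gripper": the closure, from 0 (fully open) to 1 (shut). In form: [{"dx": .., "dy": .., "dz": .., "spin": .., "gripper": ..}, ...]. A call has 1 to 12 rows; each row is the pose to reach, as a shift and turn from the pose measured when the call began, along the tool's axes at that moment; what a row does not reach only later rows make up. The controller multiplies each number of a shift by 0.12 m and each number of a turn by pi/2 rad. A row lasts 1/10 s, in which the tool goes at most 50 mm and 8.59 degrees, less where a joint would pass 70% of its speed; a pose out of reach is approached as far as the arm can. A call with a number of a shift or a turn outside -1 to 1 is refused whole. A call with a gripper value outside its range is refused whole. The fingers move at their own pace and stop on an object; the grip force is fixed at half the most. Time passes only in rows, so rows that repeat a pose let the fingers close. It gives the time, the measured TCP pose, the force and the opening at its end, in the units of the state.
- read_state(): the state, without advancing time (a new reading comes with each control period).
- optics.grab_frame(name): name is "scene" or "top"; returns the picture (420x560x3 uint8, blue, green, red); there is no depth.
- optics.get_calibration(name): a dict with "mtx" (3x3 intrinsics, pixels), "camera_from_world" (4x4, takes a point from world to camera coordinates). Camera axes: x right, y down, z forward; pixel columns grow to the right and rows downward; lengths in m; the calibration is good to about 2 mm. A picture is of the moment at which its call begins. get_calibration takes no time and is no camera call.
- bot.job_done(): hands the job in, once; it reports no verdict.
The state is a dict: "time": time; "qpos": joint angles; "qvel": joint speeds; "joint_efforts": joint torques, N m; "eef_pos": TCP position; "ee_rot": TCP orientation; "ft_force": force on the tool from outside, world axes, zero at the start; "moment": the same for the moment, N m; "width": opening from 0.0 (shut) to 1.0 (fully open).
Only numpy, scipy, OpenCV 4.12 (cv2) and the standard library are available. Lean on these libraries where they do the work, as an engineer would, in place of code of your own. Each camera call takes 0.05 s, during which the arm holds its last target.

### The job

Four identical push-in blanks cover the openings of the floor box on the bench, and one of them is not clipped in. Press lightly with a fingertip on one end of each blank until you find the one that rocks, then push that one straight down in its middle until it clicks home, so that all four sit flush and firm. Pick nothing up: pull no blank out, do not use brute force, and leave the tools and parts round the box where they are.

Things in the scene. Friction and masses are not known exactly. Their poses are not given: they have to be found in the camera images.
- floor_box: Low steel box, black trim on top, 158 x 312 x 73 mm, fixed to the bench. Origin: middle of its underside; x across its short side (roughly away from the robot), y along its long side, z up. Four openings in a row, middles at x = 0 and y = -90, -30, 30, 90 mm, each covered by one blank. The deck on which blanks rest is 70 mm above the origin, the top of the trim 73 mm.
- blank_a: One of four identical grey plastic push-in blanks, 86 mm (its x, the box's short side) x 56 mm, 3 mm thick at the rim, skirts below, 70 g. Origin: middle of its top face, z up. Which blank lies in which opening, and so where the loose one is, changes from run to run. A blank that is home has its top 73 mm above the box's underside, level with the trim, and does not give when pressed.
- blank_b: Blank, same as blank_a. How the loose one behaves, whichever it is: it floats level, a few mm (about 5) higher than the others, on a narrow spring bar under its middle (1 N, growing to 2.6 N when home). A light press (2 to 4 N) on its midline 28 mm from the middle along its length tips it by 2 to 5 degrees: that end sinks, the other rises. This does not seat it; let go, it comes back nearly level.
- blank_c: Blank, same as blank_a. Spring catches 36 mm either side of a blank's middle hold its two ends when it is home. Pushed straight down within about 8 mm of its middle, the loose blank clicks past both catches at about 13 to 18 N and then stops firmly on the deck.
- blank_d: Blank, same as blank_a.
- driver_a: Bystander: screwdriver with a yellow handle, 215 mm long, lying behind the box.
- pvc_tape0: Bystander: small red roll of tape, 63 mm across, 19 mm high, lying to the left of the box.
- parts_pot: Bystander: clear pot of small parts, 66 mm across, 69 mm high, behind the box's left end.
- xlr0: Bystander: cable connector standing on end, 20 mm across, 68 mm high, behind the box's right end.
- xlr1: Bystander: cable connector like xlr0, standing next to it.
- hex_key: Bystander: hex key lying flat, 95 mm long, to the right of the box.
Things that resemble listed ones, but are neither listed nor needed, are in the scene too. What is shaped like the blank_c but blue is not meant. What is shaped like the blank_b but pink is not meant.

How it is judged:
On the way:
1. the loose blank is found: pressed at an end, it rocks (tilts more than 0.03 rad, 1.7 degrees, against the box) (angle between the z axis of any of blank_a, blank_b, blank_c, blank_d and the z axis of floor_box, either way round above 0.03 rad), for 0.05 s.
At the end, for the whole second after the job is handed in: All four blanks are home: the middle of each blank's top lies less than 75 mm above the box's underside, each blank is level with the box within 0.03 rad (1.7 degrees), lies within 4 mm of its opening's line across the box, and is at rest (z of each of blank_a, blank_b, blank_c, blank_d in the frame of floor_box below 0.075 m and angle between the z axis of each of blank_a, blank_b, blank_c, blank_d and the z axis of floor_box, either way round below 0.03 rad and x of blank_a in the frame of floor_box between -0.004 and 0.004 m and linear speed of each of blank_a, blank_b, blank_c, blank_d below 0.01 m/s and x of blank_b in the frame of floor_box between -0.004 and 0.004 m and x of blank_c in the frame of floor_box between -0.004 and 0.004 m and x of blank_d in the frame of floor_box between -0.004 and 0.004 m); the robot touches nothing.
It fails at once if a blank is lifted out of its opening (z of any of blank_a, blank_b, blank_c, blank_d in the frame of floor_box above 0.092 m).
It fails at once if a blank is pressed with brute force (more than 60 N) (contact force between any of the arm, the fingers and blank_a above 60 N or contact force between any of the arm, the fingers and blank_b above 60 N or contact force between any of the arm, the fingers and blank_c above 60 N or contact force between any of the arm, the fingers and blank_d above 60 N).
It fails at once if a bystander beside the box is shifted by more than 20 mm (distance of any of driver_a, pvc_tape0, parts_pot, xlr0, xlr1, hex_key from where it was at the start of the episode above 0.02 m).
It also fails if it takes over 45 s, if anything falls off the work surface, if the arm or the gripper's body presses on something with over 40 N, if the wrist force passes 120 N, or if a joint passes its speed limit or range.

## Working session

There is one attempt and no reset: what is moved stays moved. The work goes in short steps, Python scripts to look and compute and a shell command to move; the robot and the scene stay as the last step left them, time stands still between calls to the robot, and variables do not carry over. Pictures are saved under pics/ and viewed, and the job is handed in when it is done.

```bash
mkdir -p pics; python3 - <<'E'
from station import read_state, optics, bot
import cv2
s=read_state()
for k in s: print(k,s[k])
for n in("scene","top"):
    cv2.imwrite(f"pics/{n}0.png",optics.grab_frame(n)); c=optics.get_calibration(n); print(c)
E
```

```text
time 0.0
qpos [-1.29022695  0.53722331 -0.00444695  1.53887211  0.00263947  1.06731971
 -0.0711715 ]
qvel [ 0.00090271 -0.00036859 -0.00016302 -0.0020031   0.00126089 -0.00057461
 -0.00018207]
joint_efforts [ 1.13829478e-04 -5.83403528e+01  1.04826629e+00 -2.59100747e+01
  1.23168086e-02  9.66817257e-03  2.07869647e-05]
eef_pos [0.22072626 0.61073708 0.25537637]
ee_rot [-7.57728266e-05  1.72454813e-01  9.85017011e-01 -9.05343923e-04]
ft_force [-0.20849748  0.92507416  0.00570193]
moment [-0.03007758 -0.03014283  0.00526076]
width 0.9998697412001926
{'mtx': array([[424.93753263,   0.        , 281.71610971],
       [  0.        , 424.93753263, 211.68131742],
       [  0.        ,   0.        ,   1.        ]]), 'camera_from_world': array([[ 0.68606684, -0.72753042, -0.00343285, -0.2853646 ],
       [-0.41067573, -0.38336694, -0.82726975,  0.38593616],
       [ 0.60054787,  0.56897213, -0.56179443,  0.63545671],
       [ 0.        ,  0.        ,  0.        ,  1.        ]])}
{'mtx': array([[425.2295995 ,   0.        , 278.25338959],
       [  0.        , 425.2295995 , 208.0509804 ],
       [  0.        ,   0.        ,   1.        ]]), 'camera_from_world': array([[-2.08006202e-01, -9.78127210e-01,  7.61649098e-04,
         2.62329770e-01],
       [-9.23037064e-01,  1.96033105e-01, -3.31019034e-01,
         5.26137533e-01],
       [ 3.23629416e-01, -6.95570424e-02, -9.43623770e-01,
         1.00782575e+00],
       [ 0.00000000e+00,  0.00000000e+00,  0.00000000e+00,
         1.00000000e+00]])}
```

View pics/scene0.png

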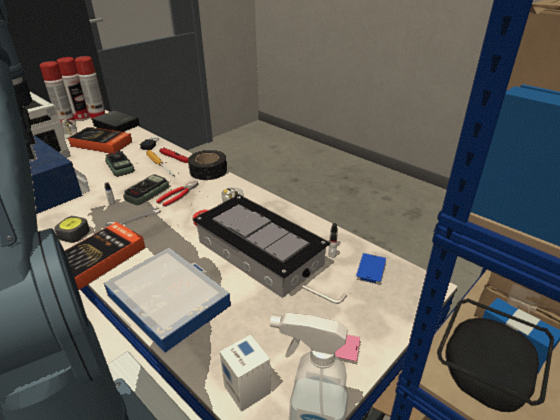

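View pics/top0.png

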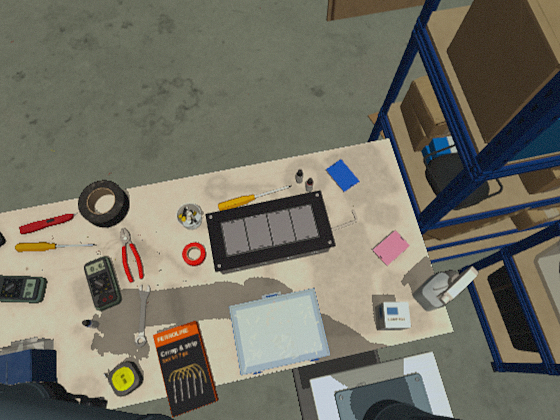

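```bash
cat > h.py <<'E'
import numpy as np, cv2
from station import read_state, optics, bot
def cal(n):
    c=optics.get_calibration(n); return c["mtx"],c["camera_from_world"]
def ray(n,uv,z):
    K,T=cal(n); R=T[:3,:3];t=T[:3,3]
    uv=np.atleast_2d(uv).astype(float); o=-R.T@t
    d=np.c_[(uv-K[:2,2])/K[0,0],np.ones(len(uv))]@R
    return o+d*((z-o[2])/d[:,2])[:,None]
def proj(n,p):
    K,T=cal(n); q=np.atleast_2d(p)@T[:3,:3].T+T[:3,3]; q=q@K.T; return q[:,:2]/q[:,2:]
E
python3 - <<'E'
from h import *
a=cv2.imread("pics/top0.png"); b=cv2.imread("pics/scene0.png")
g=cv2.cvtColor(a,cv2.COLOR_BGR2GRAY)
m=((g<60)).astype(np.uint8); m[:, :200]=0; m[:180]=0;m[275:]=0;m[:,340:]=0
m=cv2.morphologyEx(m,cv2.MORPH_OPEN,np.ones((3,3)))
cs,_=cv2.findContours(m,cv2.RETR_EXTERNAL,cv2.CHAIN_APPROX_NONE)
c=max(cs,key=cv2.contourArea); w=ray("top",c[:,0],0.073)[:,:2]
print(cv2.minAreaRect(c), cv2.minAreaRect((w*1000).astype(np.float32)))
t=a[180:280,195:345]; cv2.imwrite("pics/t1.png",cv2.resize(t,(750,500),interpolation=cv2.INTER_CUBIC))
t=b[185:300,185:345]; cv2.imwrite("pics/s1.png",cv2.resize(t,(800,575),interpolation=cv2.INTER_CUBIC))
# blanks
for n,im in(("top",a),):
    g2=cv2.cvtColor(im,cv2.COLOR_BGR2GRAY); mm=((g2>75)).astype(np.uint8)
    reg=np.zeros_like(mm); cv2.fillPoly(reg,[cv2.convexHull(c)],1); mm&=cv2.erode(reg,np.ones((9,9)))
    cs,_=cv2.findContours(mm,cv2.RETR_EXTERNAL,cv2.CHAIN_APPROX_NONE)
    for q in cs:
        if cv2.contourArea(q)>200:
            w=ray(n,q[:,0],0.073)[:,:2]*1000; print(cv2.contourArea(q),cv2.minAreaRect(w.astype(np.float32)),cv2.mean(g2,(cv2.drawContours(np.zeros_like(mm),[q],-1,1,-1)))[0])
E
```

```text
((269.3269348144531, 230.63461303710938), (59.03095245361328, 121.98423767089844), 78.69007110595703) ((522.10791015625, 180.78997802734375), (157.22238159179688, 308.6693420410156), 0.30380335450172424)
2902.0 ((523.5992431640625, 181.5242462158203), (90.6514892578125, 238.34808349609375), 0.3658542335033417) 119.50839644385907
```

```bash
sleep 1; ls pics
```

```text
s1.png
scene0.png
t1.png
top0.png
```

View pics/t1.png

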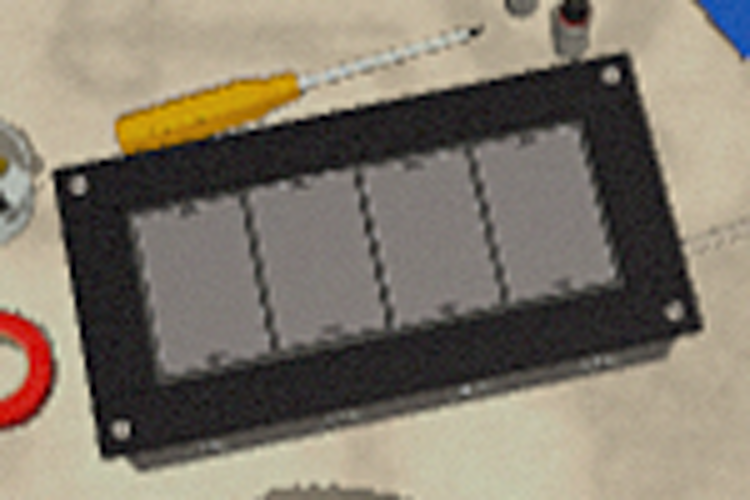

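View pics/s1.png

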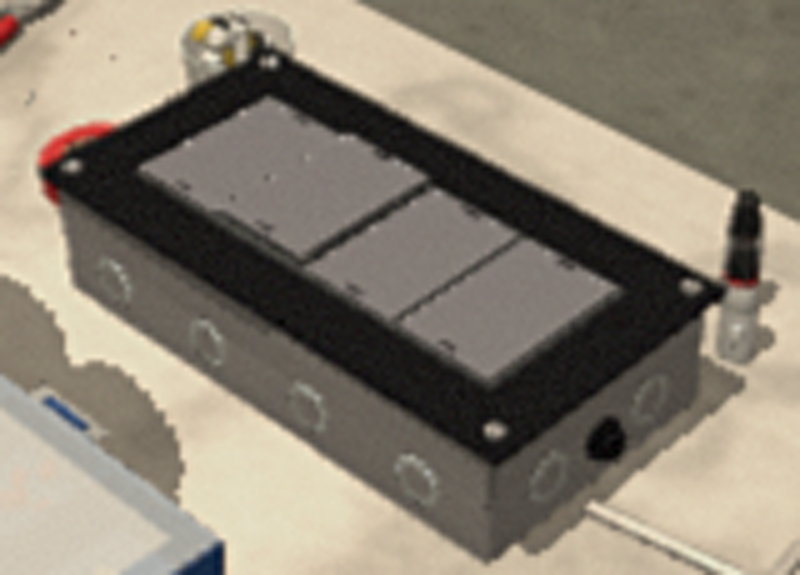

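The scene crop shows the second blank from the left, at about (360,190), standing proud: it hides its left seam and shows a wide dark seam on the right. That puts it in the y = +30 opening, near world (0.523, 0.211). I'll test that one first.

```bash
python3 -m pendant '[{"dx":-1,"dy":-0.73,"dz":0,"spin":-0.221,"gripper":1},{"dx":-1,"dy":-0.73,"dz":0,"spin":-0.221,"gripper":1},{"dx":-1,"dy":-0.73,"dz":0,"spin":-0.221,"gripper":1},{"dx":-1,"dy":-0.73,"dz":0,"spin":-0.221,"gripper":1},{"dx":-1,"dy":-0.73,"dz":0,"spin":-0.221,"gripper":1}]'
```

```text
time: 0.6
eef_pos: [0.3049, 0.4865, 0.2556]
ee_rot: [-0.0, 0.001, 1.0, -0.001]
ft_force: [-1.4, 0.3, 0.4]
width: 0.145
```

```bash
python3 -m pendant '[{"dx":-0.6,"dy":-1,"dz":0,"spin":0,"gripper":1},{"dx":-0.6,"dy":-1,"dz":0,"spin":0,"gripper":1},{"dx":-0.6,"dy":-1,"dz":0,"spin":0,"gripper":1},{"dx":-0.6,"dy":-1,"dz":0,"spin":0,"gripper":1}]'
python3 -m pendant '[{"dx":-0.8,"dy":-1,"dz":0.2,"spin":0,"gripper":1},{"dx":-0.8,"dy":-1,"dz":0.4,"spin":0,"gripper":1},{"dx":-0.8,"dy":-1,"dz":0.4,"spin":0,"gripper":1},{"dx":-0.8,"dy":-1,"dz":0.4,"spin":0,"gripper":1},{"dx":-0.8,"dy":-1,"dz":0.4,"spin":0,"gripper":1}]'
cat > d.py <<'E'
from h import *
import sys
s=read_state();p=s["eef_pos"];t=np.array([float(x) for x in sys.argv[1:4]])
R=__import__("scipy.spatial.transform",fromlist=["Rotation"]).Rotation.from_quat(np.roll(s["ee_rot"],-1)).as_matrix()
print("t",s["time"],"p",p.round(4),"F",s["ft_force"].round(2),"w",round(s["width"],3),"rows",(R.T@(t-p)/0.12).round(3),"Rx",R[:,0].round(4))
E
python3 d.py 0.491 0.211 0.115
```

```text
time: 1.0
eef_pos: [0.3794, 0.3618, 0.2556]
ee_rot: [0.0, 0.005, 1.0, -0.002]
ft_force: [0.4, 0.2, -0.6]
width: 0.004
time: 1.5
eef_pos: [0.475, 0.2394, 0.207]
ee_rot: [-0.0, 0.007, 1.0, -0.003]
ft_force: [-0.6, 0.7, 0.0]
width: 0.004
t 1.5 p [0.475  0.2394 0.207 ] F [-0.56  0.73  0.03] w 0.004 rows [-0.137 -0.23   0.768] Rx [-9.999e-01  1.330e-02  5.000e-04]
```

```bash
python3 -m pendant '[{"dx":-0.137,"dy":-0.23,"dz":0.3,"spin":0,"gripper":1},{"dx":-0.137,"dy":-0.23,"dz":0.65,"spin":0,"gripper":1},{"dx":-0.137,"dy":-0.23,"dz":0.65,"spin":0,"gripper":1},{"dx":-0.137,"dy":-0.23,"dz":0.65,"spin":0,"gripper":1}]'
python3 d.py 0.491 0.211 0.115
python3 - <<'E'
from h import *
a=optics.grab_frame("scene");cv2.imwrite("pics/s2.png",cv2.resize(a[150:300,150:350],(800,600),interpolation=cv2.INTER_CUBIC))
E
```

```text
time: 1.9
eef_pos: [0.49, 0.2137, 0.1296]
ee_rot: [-0.001, 0.005, 1.0, -0.003]
ft_force: [0.2, 0.6, 0.4]
width: 0.001
t 1.9 p [0.49   0.2137 0.1296] F [0.24 0.64 0.43] w 0.001 rows [-0.009 -0.022  0.122] Rx [-0.9999  0.0101  0.0021]
```

View pics/s2.png

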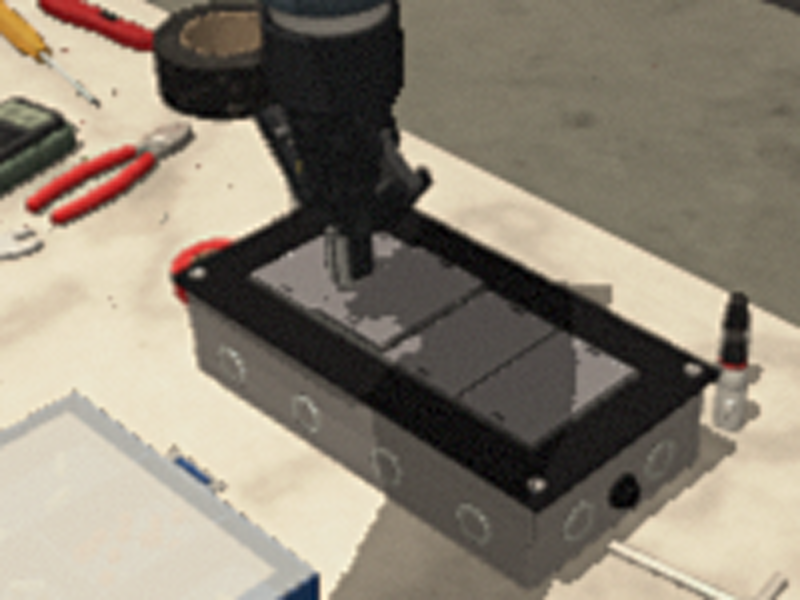

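The closed fingers at crop (350,265) are over the near end of blank 2. I'll lower to just above it, then step down in millimetres.

```bash
python3 -m pendant '[{"dx":-0.009,"dy":-0.022,"dz":0.1,"spin":0,"gripper":1},{"dx":-0.009,"dy":-0.022,"dz":0.18,"spin":0,"gripper":1},{"dx":-0.009,"dy":-0.022,"dz":0.18,"spin":0,"gripper":1},{"dx":-0.009,"dy":-0.022,"dz":0.18,"spin":0,"gripper":1}]'
python3 d.py 0.491 0.211 0.104
python3 -m pendant '[{"dx":0,"dy":0,"dz":0.008,"spin":0,"gripper":1},{"dx":0,"dy":0,"dz":0.016,"spin":0,"gripper":1},{"dx":0,"dy":0,"dz":0.024,"spin":0,"gripper":1},{"dx":0,"dy":0,"dz":0.024,"spin":0,"gripper":1}]'
python3 d.py 0.491 0.211 0.104
```

```text
time: 2.35
eef_pos: [0.4919, 0.2112, 0.1092]
ee_rot: [0.0, 0.005, 1.0, -0.002]
ft_force: [0.2, -0.4, 0.4]
width: 0.001
t 2.35 p [0.4919 0.2112 0.1092] F [ 0.24 -0.35  0.37] w 0.001 rows [ 0.008 -0.002  0.043] Rx [-9.999e-01  1.020e-02 -3.000e-04]
time: 2.75
eef_pos: [0.4919, 0.2112, 0.1062]
ee_rot: [0.0, 0.005, 1.0, -0.002]
ft_force: [-0.5, -1.2, 0.7]
width: -0.002
t 2.75 p [0.4919 0.2112 0.1062] F [-0.46 -1.23  0.74] w -0.002 rows [ 0.008 -0.002  0.019] Rx [-9.999e-01  1.020e-02 -2.000e-04]
```

```bash
for i in 1; do :; done
python3 -m pendant '[{"dx":0,"dy":0,"dz":0.008,"spin":0,"gripper":1},{"dx":0,"dy":0,"dz":0.016,"spin":0,"gripper":1},{"dx":0,"dy":0,"dz":0.016,"spin":0,"gripper":1}]'
python3 -m pendant '[{"dx":0,"dy":0,"dz":0.008,"spin":0,"gripper":1},{"dx":0,"dy":0,"dz":0.008,"spin":0,"gripper":1}]'
python3 -m pendant '[{"dx":0,"dy":0,"dz":0.008,"spin":0,"gripper":1},{"dx":0,"dy":0,"dz":0.008,"spin":0,"gripper":1}]'
```

```text
time: 3.05
eef_pos: [0.4918, 0.2111, 0.1041]
ee_rot: [-0.0, 0.005, 1.0, -0.002]
ft_force: [-0.5, 0.8, 0.1]
width: -0.001
time: 3.25
eef_pos: [0.4918, 0.2111, 0.1031]
ee_rot: [-0.0, 0.005, 1.0, -0.002]
ft_force: [0.5, 0.0, -0.1]
width: 0.003
time: 3.45
eef_pos: [0.4918, 0.2111, 0.1021]
ee_rot: [-0.0, 0.005, 1.0, -0.002]
ft_force: [0.2, 0.2, 0.8]
width: -0.0
```

```bash

python3 -m pendant '[{"dx":0,"dy":0,"dz":0.006,"spin":0,"gripper":1},{"dx":0,"dy":0,"dz":0.008,"spin":0,"gripper":1},{"dx":0,"dy":0,"dz":0.008,"spin":0,"gripper":1}]'
python3 -m pendant '[{"dx":0,"dy":0,"dz":0.006,"spin":0,"gripper":1},{"dx":0,"dy":0,"dz":0.008,"spin":0,"gripper":1},{"dx":0,"dy":0,"dz":0.008,"spin":0,"gripper":1}]'
python3 - <<'E'
from h import *
a=optics.grab_frame("scene");cv2.imwrite("pics/s3.png",cv2.resize(a[190:270,190:310],(800,533),interpolation=cv2.INTER_CUBIC))
print(read_state()["ft_force"])
E
```

```text
time: 3.75
eef_pos: [0.4923, 0.2112, 0.1014]
ee_rot: [0.0, 0.005, 1.0, -0.002]
ft_force: [0.7, -0.5, 2.2]
width: 0.001
time: 4.05
eef_pos: [0.492, 0.2112, 0.1002]
ee_rot: [0.0, 0.005, 1.0, -0.002]
ft_force: [-0.6, -0.7, 0.4]
width: -0.0
[ 0.93980481 -0.55215932  1.42149226]
```

View pics/s3.png

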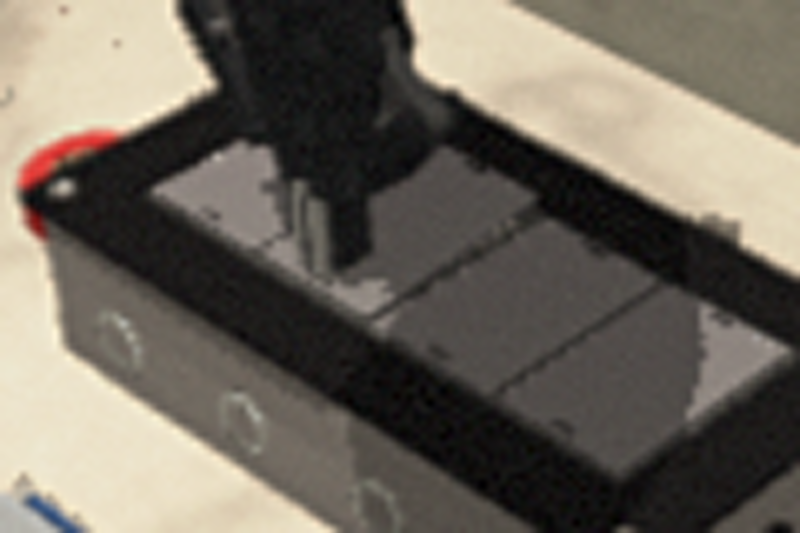

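The near end has sunk: the right-hand seam is narrow in front and wide behind. I'll press a little more to make sure of the tilt.

```bash

python3 -m pendant '[{"dx":0,"dy":0,"dz":0.006,"spin":0,"gripper":1},{"dx":0,"dy":0,"dz":0.008,"spin":0,"gripper":1},{"dx":0,"dy":0,"dz":0.008,"spin":0,"gripper":1}]'
python3 -m pendant '[{"dx":0,"dy":0,"dz":0.004,"spin":0,"gripper":1},{"dx":0,"dy":0,"dz":0.004,"spin":0,"gripper":1},{"dx":0,"dy":0,"dz":0.004,"spin":0,"gripper":1}]'
python3 - <<'E'
from h import *
a=optics.grab_frame("scene");cv2.imwrite("pics/s4.png",cv2.resize(a[190:270,190:310],(800,533),interpolation=cv2.INTER_CUBIC))
print(np.mean([ (optics.grab_frame("top") is None) or read_state()["ft_force"] for _ in range(4)],axis=0))
E
```

```text
time: 4.4
eef_pos: [0.4921, 0.2112, 0.0993]
ee_rot: [0.0, 0.005, 1.0, -0.002]
ft_force: [0.5, 0.6, 2.9]
width: -0.001
time: 4.7
eef_pos: [0.4922, 0.2112, 0.0991]
ee_rot: [0.0, 0.005, 1.0, -0.002]
ft_force: [-0.6, -1.4, 4.9]
width: 0.001
[-0.43485139 -0.68381572  5.82280404]
```

View pics/s4.png

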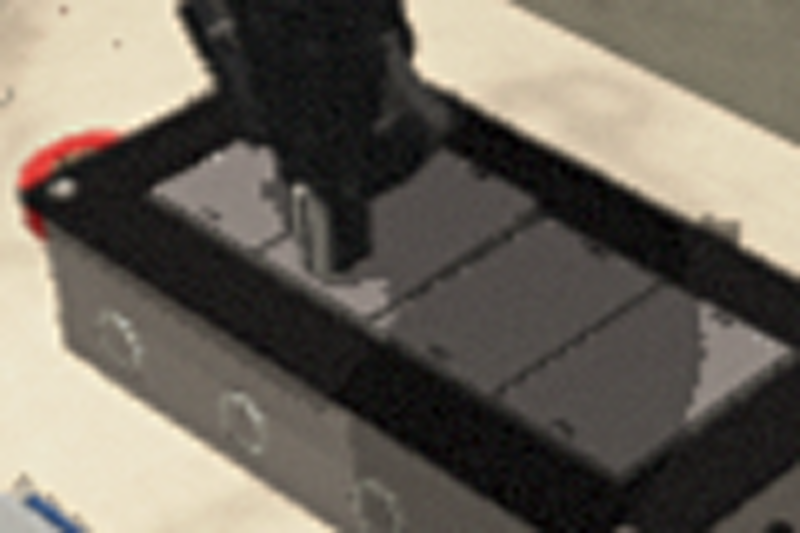

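```bash

python3 -m pendant '[{"dx":0,"dy":0,"dz":-0.1,"spin":0,"gripper":1},{"dx":0,"dy":0,"dz":-0.5,"spin":0,"gripper":1},{"dx":0.9,"dy":0,"dz":-1,"spin":0,"gripper":1},{"dx":0.9,"dy":0,"dz":-1,"spin":0,"gripper":1},{"dx":0.9,"dy":0,"dz":-1,"spin":0,"gripper":1},{"dx":0.9,"dy":0,"dz":-1,"spin":0,"gripper":1},{"dx":0.9,"dy":0,"dz":-1,"spin":0,"gripper":1}]'
python3 - <<'E'
from h import *
a=optics.grab_frame("scene");cv2.imwrite("pics/s5.png",cv2.resize(a[190:270,190:310],(800,533),interpolation=cv2.INTER_CUBIC))
b=cv2.imread("pics/scene0.png")
cv2.imwrite("pics/s5b.png",cv2.resize(b[190:270,190:310],(800,533),interpolation=cv2.INTER_CUBIC))
E
```

```text
time: 5.65
eef_pos: [0.3844, 0.213, 0.2196]
ee_rot: [0.001, 0.005, 1.0, -0.002]
ft_force: [0.6, 0.3, -0.5]
width: 0.004
```

View pics/s5.png

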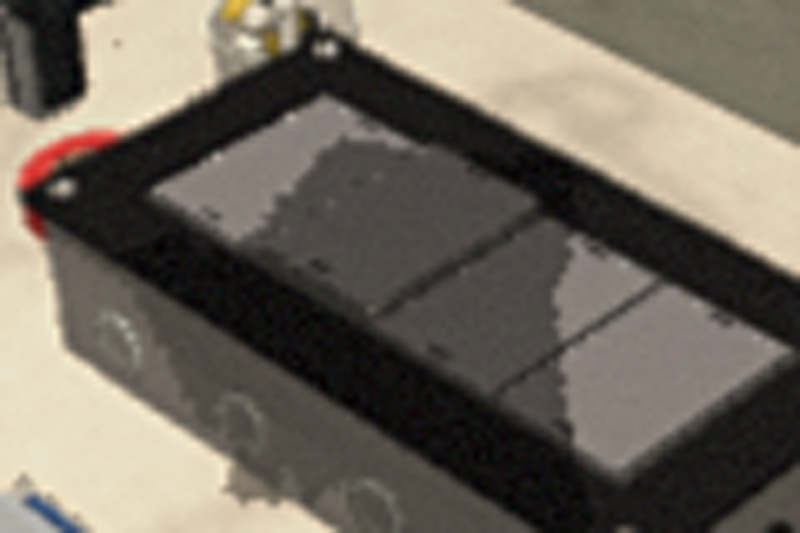

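View pics/s5b.png

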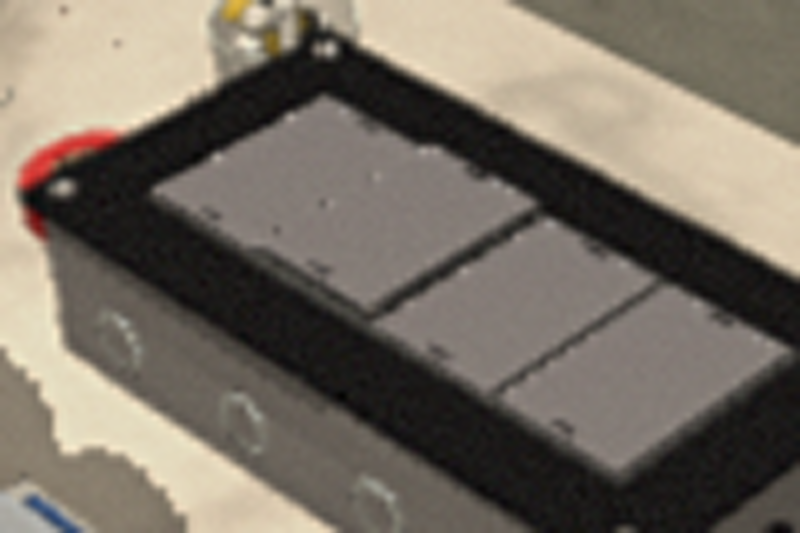

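Blank 2 came back up, unseated, so it is the loose one. I'll repeat the rock once, a bit farther out, to be sure of a clear tilt, and measure it.

```bash
python3 d.py 0.487 0.211 0.107
python3 -m pendant '[{"dx":-0.86,"dy":-0.02,"dz":0,"spin":0,"gripper":1},{"dx":-0.86,"dy":-0.02,"dz":0.4,"spin":0,"gripper":1},{"dx":-0.86,"dy":-0.02,"dz":0.8,"spin":0,"gripper":1},{"dx":-0.86,"dy":-0.02,"dz":0.94,"spin":0,"gripper":1},{"dx":-0.86,"dy":-0.02,"dz":0.94,"spin":0,"gripper":1},{"dx":-0.86,"dy":-0.02,"dz":0.94,"spin":0,"gripper":1}]'
python3 d.py 0.487 0.211 0.102
```

```text
t 5.7 p [0.3848 0.2128 0.2191] F [0.03 0.34 0.01] w -0.001 rows [-0.851 -0.002  0.935] Rx [-0.9999  0.0106 -0.0012]
time: 6.3
eef_pos: [0.4881, 0.2083, 0.1061]
ee_rot: [-0.0, 0.006, 1.0, -0.003]
ft_force: [0.2, -0.2, 0.3]
width: -0.001
t 6.3 p [0.4881 0.2083 0.1061] F [ 0.17 -0.2   0.28] w -0.001 rows [0.01  0.022 0.034] Rx [-9.999e-01  1.140e-02  5.000e-04]
```

```bash
cat > look.py <<'E'
from h import *
import sys
F=[]
for i in range(3):
    a=optics.grab_frame("scene"); F.append(read_state()["ft_force"][2])
s=read_state()
cv2.imwrite(f"pics/{sys.argv[1]}.png",cv2.resize(a[190:270,190:310],(800,533),interpolation=cv2.INTER_CUBIC))
print("Fz",np.mean(F).round(2),s["eef_pos"].round(4),s["time"])
E
python3 -m pendant '[{"dx":0.01,"dy":0.022,"dz":0.01,"spin":0,"gripper":1},{"dx":0.01,"dy":0.022,"dz":0.026,"spin":0,"gripper":1},{"dx":0.01,"dy":0.022,"dz":0.034,"spin":0,"gripper":1},{"dx":0.01,"dy":0.022,"dz":0.034,"spin":0,"gripper":1}]'
python3 look.py r0
python3 -m pendant '[{"dx":0,"dy":0,"dz":0.004,"spin":0,"gripper":1},{"dx":0,"dy":0,"dz":0.008,"spin":0,"gripper":1},{"dx":0,"dy":0,"dz":0.008,"spin":0,"gripper":1}]'
python3 look.py r1
python3 -m pendant '[{"dx":0,"dy":0,"dz":0.004,"spin":0,"gripper":1},{"dx":0,"dy":0,"dz":0.008,"spin":0,"gripper":1},{"dx":0,"dy":0,"dz":0.008,"spin":0,"gripper":1}]'
python3 look.py r2
```

```text
time: 6.7
eef_pos: [0.4871, 0.2112, 0.1027]
ee_rot: [0.0, 0.006, 1.0, -0.002]
ft_force: [0.5, -0.8, -0.3]
width: 0.001
Fz 0.12 [0.487  0.2111 0.1023] 6.85
time: 7.15
eef_pos: [0.487, 0.211, 0.1013]
ee_rot: [-0.0, 0.006, 1.0, -0.002]
ft_force: [-0.5, 0.7, 0.7]
width: 0.0
Fz 0.39 [0.487  0.211  0.1013] 7.3
time: 7.6
eef_pos: [0.487, 0.211, 0.1003]
ee_rot: [-0.0, 0.006, 1.0, -0.003]
ft_force: [0.2, -0.2, 0.8]
width: -0.001
Fz 0.59 [0.487  0.211  0.1004] 7.75
```

```bash
python3 -m pendant '[{"dx":0,"dy":0,"dz":0.004,"spin":0,"gripper":1},{"dx":0,"dy":0,"dz":0.008,"spin":0,"gripper":1},{"dx":0,"dy":0,"dz":0.008,"spin":0,"gripper":1}]'
python3 look.py r3
python3 -m pendant '[{"dx":0,"dy":0,"dz":0.004,"spin":0,"gripper":1},{"dx":0,"dy":0,"dz":0.006,"spin":0,"gripper":1},{"dx":0,"dy":0,"dz":0.006,"spin":0,"gripper":1}]'
python3 look.py r4
python3 - <<'E'
import cv2,numpy as np
cv2.imwrite("pics/cmp.png",np.vstack([np.hstack([cv2.imread(f"pics/{n}.png")[133:400,200:600] for n in r]) for r in (("r0","r2"),("r3","r4"))]))
E
```

```text
time: 8.05
eef_pos: [0.487, 0.211, 0.0993]
ee_rot: [-0.0, 0.006, 1.0, -0.003]
ft_force: [-0.3, 0.8, 0.5]
width: -0.002
Fz 0.96 [0.487  0.211  0.0994] 8.2
time: 8.5
eef_pos: [0.4871, 0.2111, 0.0988]
ee_rot: [0.0, 0.006, 1.0, -0.002]
ft_force: [-1.5, -0.6, 4.3]
width: 0.002
Fz 3.7 [0.4872 0.2111 0.0988] 8.65
```

View pics/cmp.png

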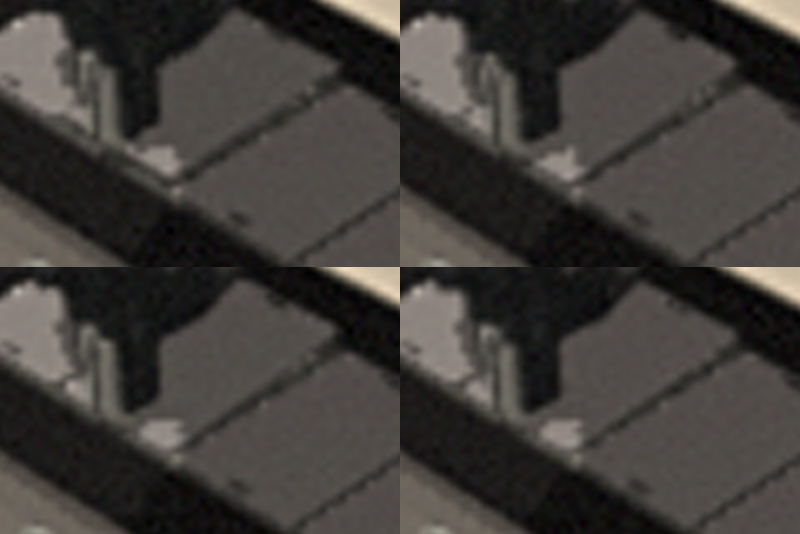

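The r0–r4 views show the near end sinking about 4 mm with the far seam still open, at 1–4 N. That is a clear rock of several degrees. Next I lift, move over the middle and push.

```bash
python3 -m pendant '[{"dx":0,"dy":0,"dz":-0.08,"spin":0,"gripper":1},{"dx":0,"dy":0,"dz":-0.15,"spin":0,"gripper":1},{"dx":-0.296,"dy":0,"dz":-0.15,"spin":0,"gripper":1},{"dx":-0.296,"dy":0,"dz":-0.15,"spin":0,"gripper":1},{"dx":-0.296,"dy":0,"dz":-0.06,"spin":0,"gripper":1},{"dx":-0.296,"dy":0,"dz":-0.06,"spin":0,"gripper":1}]'
python3 d.py 0.5225 0.211 0.104
```

```text
time: 9.25
eef_pos: [0.5209, 0.2103, 0.1046]
ee_rot: [-0.001, 0.006, 1.0, -0.003]
ft_force: [-0.3, -0.2, 0.0]
width: 0.001
t 9.25 p [0.5209 0.2103 0.1046] F [-0.26 -0.22  0.04] w 0.001 rows [-0.013  0.006  0.005] Rx [-0.9999  0.0111  0.0029]
```

```bash
python3 -m pendant '[{"dx":-0.013,"dy":0.006,"dz":0.005,"spin":0,"gripper":1},{"dx":-0.013,"dy":0.006,"dz":0.015,"spin":0,"gripper":1},{"dx":-0.013,"dy":0.006,"dz":0.02,"spin":0,"gripper":1},{"dx":-0.013,"dy":0.006,"dz":0.02,"spin":0,"gripper":1}]'
python3 -m pendant '[{"dx":0,"dy":0,"dz":0.004,"spin":0,"gripper":1},{"dx":0,"dy":0,"dz":0.008,"spin":0,"gripper":1},{"dx":0,"dy":0,"dz":0.008,"spin":0,"gripper":1}]'
python3 -m pendant '[{"dx":0,"dy":0,"dz":0.004,"spin":0,"gripper":1},{"dx":0,"dy":0,"dz":0.008,"spin":0,"gripper":1},{"dx":0,"dy":0,"dz":0.008,"spin":0,"gripper":1}]'
```

```text
time: 9.65
eef_pos: [0.5222, 0.2111, 0.1022]
ee_rot: [-0.002, 0.005, 1.0, -0.003]
ft_force: [-1.0, -0.3, 0.7]
width: -0.001
time: 9.95
eef_pos: [0.5223, 0.2112, 0.1016]
ee_rot: [-0.002, 0.005, 1.0, -0.003]
ft_force: [-2.4, -0.0, 4.1]
width: -0.001
time: 10.25
eef_pos: [0.5223, 0.2113, 0.101]
ee_rot: [-0.002, 0.005, 1.0, -0.003]
ft_force: [-2.4, -0.9, 6.9]
width: -0.001
```

```bash
python3 -m pendant '[{"dx":0,"dy":0,"dz":0.008,"spin":0,"gripper":1},{"dx":0,"dy":0,"dz":0.012,"spin":0,"gripper":1},{"dx":0,"dy":0,"dz":0.012,"spin":0,"gripper":1}]'
python3 -m pendant '[{"dx":0,"dy":0,"dz":0.008,"spin":0,"gripper":1},{"dx":0,"dy":0,"dz":0.012,"spin":0,"gripper":1},{"dx":0,"dy":0,"dz":0.016,"spin":0,"gripper":1},{"dx":0,"dy":0,"dz":0.016,"spin":0,"gripper":1}]'
python3 look.py p1
```

```text
time: 10.55
eef_pos: [0.5224, 0.2113, 0.1002]
ee_rot: [-0.001, 0.005, 1.0, -0.003]
ft_force: [-3.9, -0.8, 10.6]
width: 0.001
time: 10.95
eef_pos: [0.5226, 0.2114, 0.0985]
ee_rot: [-0.001, 0.005, 1.0, -0.003]
ft_force: [-0.3, 0.7, 0.9]
width: -0.001
Fz 0.33 [0.5226 0.2113 0.0982] 11.1
```

The force peaked and then dropped, so it clicked. I'll push a little more to confirm the firm stop.

```bash
python3 -m pendant '[{"dx":0,"dy":0,"dz":0.006,"spin":0,"gripper":1},{"dx":0,"dy":0,"dz":0.012,"spin":0,"gripper":1},{"dx":0,"dy":0,"dz":0.012,"spin":0,"gripper":1}]'
python3 -m pendant '[{"dx":0,"dy":0,"dz":0.006,"spin":0,"gripper":1},{"dx":0,"dy":0,"dz":0.012,"spin":0,"gripper":1},{"dx":0,"dy":0,"dz":0.012,"spin":0,"gripper":1}]'
```

```text
time: 11.4
eef_pos: [0.5227, 0.2113, 0.0981]
ee_rot: [-0.001, 0.006, 1.0, -0.003]
ft_force: [-6.2, -2.0, 17.8]
width: 0.0
time: 11.7
eef_pos: [0.5226, 0.2113, 0.098]
ee_rot: [-0.001, 0.006, 1.0, -0.003]
ft_force: [-5.6, -1.3, 18.3]
width: 0.004
```

```bash
python3 -m pendant '[{"dx":0,"dy":0,"dz":-0.1,"spin":0,"gripper":1},{"dx":0,"dy":0,"dz":-0.5,"spin":0,"gripper":1},{"dx":0.9,"dy":0.5,"dz":-1,"spin":0,"gripper":1},{"dx":0.9,"dy":0.5,"dz":-1,"spin":0,"gripper":1},{"dx":0.9,"dy":0.5,"dz":-1,"spin":0,"gripper":1},{"dx":0.9,"dy":0.5,"dz":-1,"spin":0,"gripper":1},{"dx":0.9,"dy":0.5,"dz":-1,"spin":0,"gripper":1}]'
python3 look.py f1
python3 -c "
from h import *
a=optics.grab_frame('top');cv2.imwrite('pics/f2.png',cv2.resize(a[160:290,170:370],(800,520),interpolation=cv2.INTER_CUBIC))"
```

```text
time: 12.4
eef_pos: [0.4157, 0.2736, 0.2186]
ee_rot: [-0.001, 0.005, 1.0, -0.002]
ft_force: [0.9, -0.5, -0.1]
width: 0.004
Fz 0.3 [0.4166 0.272  0.2175] 12.55
```

View pics/f1.png

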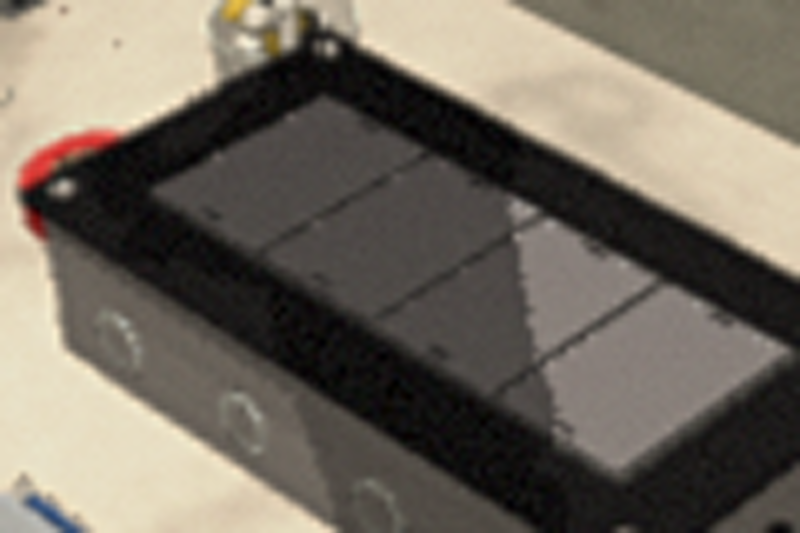

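View pics/f2.png

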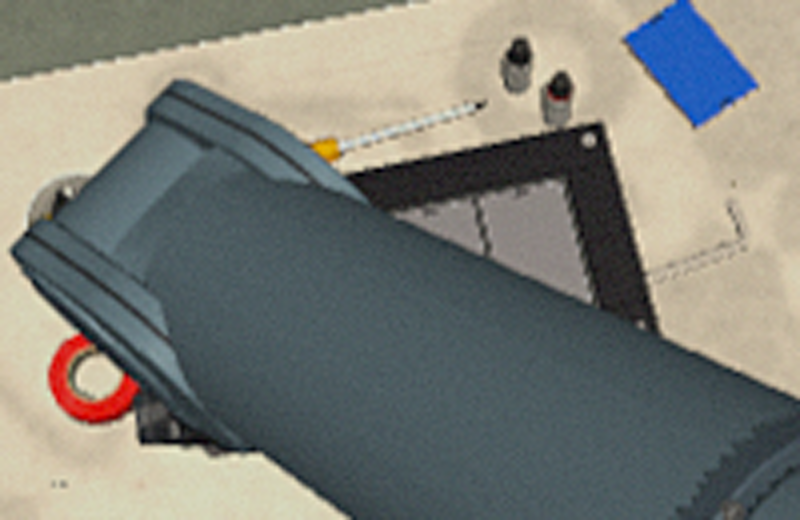

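The scene crop now shows three equally thin seams, at about (350,200), (460,265) and (580,340), and all four tops flush. In the top view the arm covers the left half of the box, but it is clear of everything, and the bystanders that can be seen have not moved. Handing in.

```bash
python3 -c "
from station import bot; print(bot.job_done())"
```

```text
the job is handed in; nothing more can be done
None
```

The loose blank was the second from the left, in the opening at y = +30 mm, and it is now clipped in. I handed the job in after about 12.6 s of the 45 s.

- **Finding it:** In the first picture this blank stood higher than the others, so I pressed it first. Its near end sank about 4 mm while the far end stayed up. I did this twice, mostly at 1 to 4 N, though the first press reached about 6 N. After the first press it came back up unseated. I judged the tilt from the seams and the travel, and did not measure the angle.
- **Seating it:** I pushed straight down in the middle. The last reading before the click was about 11 N, below the 13 to 18 N given; readings were only taken between moves, so the peak was probably missed. The force then fell to nearly zero, and the blank stopped firmly at about 18 N with the fingertip level with the trim.
- **Last checks:** In the scene view all three seams are equally thin and the four tops look flush. The arm is clear of everything.
- **Not checked:** I did not press the other three blanks or re-press the ends of the seated one. In the last top view the arm hid the left half of the box and parts of the pot, tape roll and screwdriver. The bystanders I could see had not visibly moved, and I did not measure their positions.

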